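Free a bezel mandrel from its bench stand and hold it up level

TASK

Draw the locking pin out of the side of the bench stand and lay it down fully in the notch of the wooden rest. Then draw the steel mandrel out of the stand, turn it level and keep holding it still and level, all of it at least 20 cm above the bench: finish while the gripper is still holding it. Leave the mug, copper cuff, dish and hammer as they are.

Things in the scene. Friction and masses are not known exactly. Their poses are not given: they have to be found in the camera images.
- stand: Fixed grey stand on a 150 x 90 x 14 mm foot plate; origin at bench level, x roughly away from the robot. Its 50 x 60 x 60 mm block (60 along y, highest edge 109 mm up) has a bore 23.5 mm wide, 50 mm deep, leaning 50 degrees towards -x: outward direction (-0.766, 0, 0.643) in the stand's axes, floor centre at (0, 0, 58 mm). A cross bore, 10 mm square, runs through the block along y.
- stand_mouth (a point): Centre of the mouth of the leaning bore, 90 mm above the bench.
- stand_bore (a point): Mouth of the cross bore on the stand's +y side, on the seated pin's axis, 76 mm above the bench; the pin is drawn out from here straight along the stand's +y.
- mandrel: Round steel mandrel, 190 mm long, about 0.4 kg. Origin: centre of its foot; z along its axis to the thin tip. The lowest 50 mm, a 22 mm round tang, sits in the bore; above, it tapers from 24 mm (at z = 52 mm) to 12 mm diameter. The seated pin passes through a groove in the tang and locks it. At the start the foot is on the bore's floor, the tip up, leaning with the bore (to 3 degrees more).
- mandrel_balance (a point): On the mandrel's axis 90 mm from the foot, close to its centre of mass, 20.7 mm in diameter: a good place to grip. At the start it is about 115 mm above the bench, 40 mm out of the mouth.
- mandrel_tip (a point): Centre of the mandrel's thin end (190 mm from the foot).
- pin: Loose locking pin, 60 g: steel shank 9 mm thick, 102 mm long, wooden knob 20 mm thick, 30 mm long on its +y end. Origin: middle of the shank; y along the axis. At the start it lies level in the cross bore, parallel to the stand's y, knob out on the stand's +y side, its other end 10 mm beyond the far face: drawn 70 mm it is free.
- pin_knob (a point): Middle of the pin's knob, on the axis, 66 mm from the pin's origin and 77 mm from the stand's middle plane, 76 mm above the bench at the start.
- pin_tip (a point): The plain end of the pin's shank.
- rest: Fixed wooden rest, 44 x 56 x 50 mm high, origin under its centre at bench level. A notch open at the top, 14 mm wide and 16 mm deep, runs through it along its y. The knob is too thick for the notch and stays outside, beyond the end of the rest.
- rest_notch (a point): Middle of the notch at 38.5 mm above the bench, where the axis of a parked pin lies (pin along the rest's y, middle of its shank over the middle of the rest).
- mug: Bystander: white mug, 80 mm across, 95 mm high; origin under its centre.
- cuff: Bystander: copper cuff, a ring 64 mm across and 25 mm high; origin under its centre.
- dish: Bystander: small steel dish, 80 mm across, 25 mm high; origin under its centre.
- hammer: Bystander: hammer lying on the bench, 240 mm long, along its own x.
Not all that is in view belongs to the job. Of the things like the rest, leave any that is purple, red or yellow; of the rest the smaller one is meant.

How it is judged:
By the outcome, as a careful person would: the job done as asked, in the order asked, and still so for the second after the job is handed in, while the arm keeps its last pose, push and grip.
It also fails if it takes over 59 s, if anything falls off the work surface, if the arm or the gripper's body presses on something with over 40 N, if the wrist force passes 120 N, or if a joint passes its speed limit or range.

ROBOT

A 7-joint arm with a two-finger parallel gripper is mounted at the origin on the work surface. World frame = base frame: x ahead of the robot, y to its left, z up, the work surface at z = 0. Lengths are in m, angles in rad, forces in N, time in s.
With the tool pointing down it reaches from about 0.4 to 0.85 m from the base axis. Payload 10.4 kg.
Tool frame: the origin (TCP) lies between the finger pads; the fingertips stand 11 mm ahead of it and the grasp point (between the pads) lies 8 mm behind it; z points along the fingers, y is the line along which they close (so a half turn about z gives the same grasp; the last joint's range is limited). The gripper opens to 87 mm and grips with 3 to 60 N. Pads are 19 mm wide; open, the fingers measure 117 mm over their backs; the gripper's body (75 mm by 190 mm) begins 51 mm behind the grasp point.
Start: joints at [1.308, 0.332, -0.065, 1.46, 0.022, 1.35, -0.088], TCP at [0.148, -0.607, 0.234] pointing down, gripper open.
Joint ranges: [-2.6, 2.6], [-0.5, 2.12], [-1.47, 1.34], [0.16, 2.42], [-1.27, 4.41], [0.06, 2.06], [-2.6, 2.6]. Speed limits (rad/s): [2.22, 2.22, 2.79, 2.79, 3.14, 3.14, 3.14].

INTERFACE

Orientations are given as a unit quaternion [x, y, z, w].
In Python, from plant import ctrl gives the robot as it stands.
- The arm moves only by the tool drive_tool, never from a script. Its arguments are lists of equal length, an entry for each row: "dp": the shift along the tool's x, y, z in cm, a list of three; "twist": the turn about the tool's z in rad; "fingers": the opening, from 0 (shut) to 1 (fully open). A call has 1 to 20 rows; each row is the pose to reach, as a shift and turn from the pose commanded when the call began, along the tool's axes at that moment; what a row does not reach only later rows make up. A row lasts 1/10 s, in which the tool goes at most 50 mm and 8.59 degrees, less where a joint would pass 70% of its speed; a pose out of reach is approached as far as the arm can. A call with a gripper value outside its range is refused whole. The fingers move at their own pace and stop on an object; "force" is the grip in N (left out, the last holds). Time passes only in rows, so rows that repeat a pose let the fingers close. It gives the time, the measured TCP pose, the force, the opening and the grip force at its end, in the units of the state.
- ctrl.sense(): the state, without advancing time (a new reading comes with each control period).
- ctrl.camera(name): name is "scene" or "top" or "wrist"; returns a dict with "pixels" (400x640x3 uint8, red, green, blue), "fx", "fy", "cx", "cy" (pixels), "extrinsics" (4x4, takes a point from world to camera coordinates). Camera axes: x right, y down, z forward; pixel columns grow to the right and rows downward; lengths in m; the calibration is good to about 2 mm. A picture is of the moment at which its call begins. There is no depth.
- ctrl.hand_in(): hands the job in; it is judged then, once.
The state is a dict: "time": time; "joint_positions": joint angles; "joint_vel": joint speeds; "joint_torque": joint torques, N m; "eef_pos": TCP position; "tool_rot": TCP orientation; "contact_force": force on the tool from outside, world axes, zero at the start; "wrist_torque": the same for the moment, N m; "finger_gap": finger opening in m; "grasp_force": force on a finger pad.
Only numpy, scipy, OpenCV 4.12 (cv2) and the standard library are available. Lean on these libraries where they do the work, as an engineer would, in place of code of your own. Each camera call takes 0.05 s, during which the arm holds its last target. There are 200 camera calls.

## Working session

There is one attempt and no reset: what is moved stays moved. The work goes in short steps, Python scripts to look and compute and a tool call to move; the robot and the scene stay as the last step left them, time stands still between calls to the robot, and variables do not carry over. Pictures are saved under pics/ and viewed, at most 10 in all, crops included, and the job is handed in when it is done.

Besides the shell and the picture viewer there is one more tool, called after "Emit:" as name([rows], argument=value, ...), one row to a line, values as JSON. drive_tool: Moves the arm, as the interface text tells. Its arguments: {"type":"object","properties":{"dp":{"type":"array"},"twist":{"type":"array"},"fingers":{"type":"array"},"force":{"type":"number"}},"required":["dp","twist","fingers"]}

```bash
mkdir -p pics; cat > h.py <<'E'
import numpy as np, cv2
from plant import ctrl
from scipy.spatial.transform import Rotation as R
def cam(n,save=None):
    c=ctrl.camera(n)
    if save: cv2.imwrite(f'pics/{save}.png',c['pixels'][:,:,::-1])
    return c
def ray(c,u,v):
    E=np.array(c['extrinsics']);Rm=E[:3,:3];o=-Rm.T@E[:3,3]
    d=Rm.T@np.array([(u-c['cx'])/c['fx'],(v-c['cy'])/c['fy'],1]);return o,d/np.linalg.norm(d)
def onz(c,u,v,z):
    o,d=ray(c,u,v);return o+d*(z-o[2])/d[2]
def tri(c1,p1,c2,p2):
    o1,d1=ray(c1,*p1);o2,d2=ray(c2,*p2)
    s=np.linalg.lstsq(np.c_[d1,-d2],o2-o1,rcond=None)[0]
    a=o1+s[0]*d1;b=o2+s[1]*d2
    return (a+b)/2,np.linalg.norm(a-b)
def proj(c,p):
    q=np.array(c['extrinsics'])[:3]@np.r_[p,1];return np.array([c['fx']*q[0]/q[2]+c['cx'],c['fy']*q[1]/q[2]+c['cy']])
def totool(dw):
    return R.from_quat(ctrl.sense()['tool_rot']).inv().apply(dw)
E
python3 - <<'E'
from h import *
import pickle
np.set_printoptions(precision=4,suppress=True)
cs={n:cam(n,n+'0') for n in('scene','top','wrist')}
pickle.dump(cs,open('c0.pkl','wb'))
im=np.vstack([cs['scene']['pixels'],cs['top']['pixels']])[:,:,::-1]
for n in cs: print(n,cs[n]['fx'],ray(cs[n],320,200))
s=ctrl.sense();print(s)
print(R.from_quat(s['tool_rot']).as_matrix())
E
```

```text
scene 405.0229547162146 (array([1.1558, 0.0117, 0.9376]), array([-0.6016, -0.0158, -0.7986]))
top 418.38553030259317 (array([0.4767, 0.0109, 1.2337]), array([ 0.0632,  0.001 , -0.998 ]))
wrist 331.57371748552845 (array([ 0.2181, -0.5893,  0.3835]), array([-0.2502, -0.0575, -0.9665]))
{'time': 0.15, 'joint_positions': array([ 1.3084,  0.3327, -0.0647,  1.4607,  0.0216,  1.3499, -0.0885]), 'joint_vel': array([-0.0015, -0.0002, -0.0007, -0.0039, -0.0021, -0.0003,  0.0009]), 'joint_torque': array([  0.0011, -62.3636,   0.0248, -39.0146,  -0.0613,   0.0371,
         0.0001]), 'eef_pos': array([ 0.1484, -0.6068,  0.233 ]), 'tool_rot': array([ 0.9928,  0.1196, -0.0001, -0.0005]), 'contact_force': array([-0.5193,  0.5109, -0.9349]), 'wrist_torque': array([ 0.0036,  0.0051, -0.0462]), 'grasp_force': 0.0, 'finger_gap': 0.08709346098814913}
[[ 0.9714  0.2375 -0.0003]
 [ 0.2375 -0.9714  0.001 ]
 [-0.0001 -0.0011 -1.    ]]
```

View pics/scene0.png

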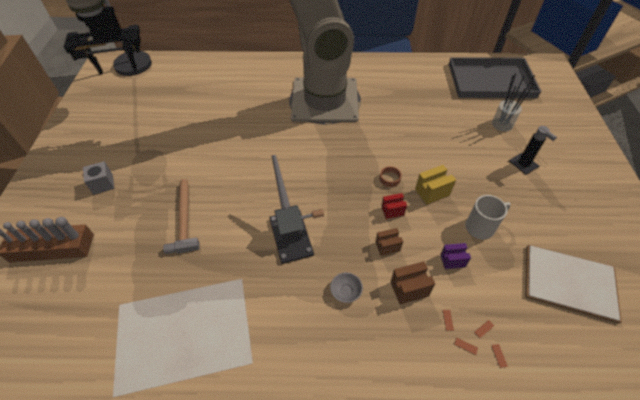

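View pics/top0.png

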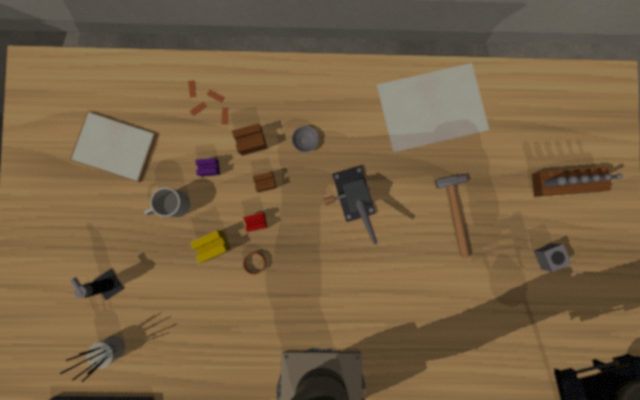

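The pictures show five notched rests:

| Rest | Scene pixel | Top pixel |
|---|---|---|
| Red | (394,206) | (256,222) |
| Yellow | (435,185) | (209,246) |
| Purple | (455,256) | (207,166) |
| Large brown | (412,283) | (249,139) |
| Small brown | (389,241) | (264,181) |

Only the brown ones are allowed, and the smaller is meant, so it is the small brown rest. The stand is at top (353,193), its knob at (330,200). I'll confirm in one enlarged crop.

```bash
python3 - <<'E'
from h import *
import pickle
cs=pickle.load(open('c0.pkl','rb'))
def crop(n,u,v,w,h,k):
    im=cs[n]['pixels'][v:v+h,u:u+w,::-1];return cv2.resize(im,None,fx=k,fy=k,interpolation=cv2.INTER_CUBIC)
a=np.hstack([crop('top',220,110,80,60,5)*1,crop('top',315,160,80,60,5)])
a=np.hstack([crop('top',230,120,80,80*3//4+15,5),crop('top',315,165,80,75,5)])
b=np.hstack([crop('scene',365,225,80,45,5),crop('scene',260,150,80,45*1,5)])
b=np.hstack([crop('scene',365,225,80,45,5),crop('scene',260,205,80,45,5)])
cv2.imwrite('pics/crop1.png',np.vstack([a,b]));print(np.vstack([a,b]).shape)
E
```

```text
(600, 800, 3)
```

View pics/crop1.png

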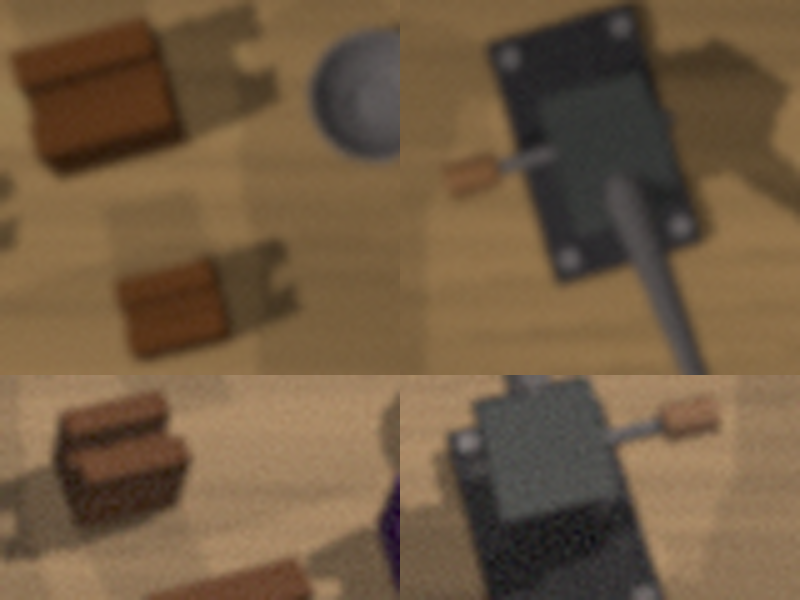

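Crop confirms it: the small brown rest (top ≈(264,181), scene ≈(390,241)) is less than the large one, notch running left-right; knob at top (329.4,199.8), scene (318,213); four foot-plate screws visible at top (337,176), (359,170), (349,217), (371,210).

```bash
python3 - <<'E'
from h import *
import pickle
np.set_printoptions(precision=4,suppress=True)
cs=pickle.load(open('c0.pkl','rb'));T,S=cs['top'],cs['scene']
print('knob',tri(T,(329.4,199.8),S,(318,213)),onz(T,329.4,199.8,.076),onz(S,318,213,.076))
sc=[onz(T,u,v,.016) for u,v in[(337,176.4),(359.2,170.2),(349,216.8),(371.4,210.2)]]
o=np.mean(sc,0);x=(sc[0]+sc[1]-sc[2]-sc[3]);y=sc[0]+sc[2]-sc[1]-sc[3]
print('stand',o,np.degrees(np.arctan2(x[1],x[0])),np.degrees(np.arctan2(-y[0],y[1])))
r=[onz(S,365+u/5,225+(v-375)/5,.05) for u,v in[(62,408),(165,393),(190,455),(80,470)]]
print('rest S',np.mean(r,0),[r[i]-r[j] for i,j in((1,0),(2,3),(0,3),(1,2))])
r=[onz(T,230+u/5,120+v/5,.05) for u,v in[(118,285),(212,261),(227,330),(138,352)]]
print('rest T',np.mean(r,0),[r[i]-r[j] for i,j in((1,0),(2,3),(0,3),(1,2))])
E
```

```text
knob (array([ 0.5509, -0.0119,  0.0784]), np.float64(0.00415616367627167)) [ 0.5511 -0.014   0.076 ] [ 0.5492 -0.0099  0.076 ]
stand [ 0.575  -0.0873  0.016 ] 17.485609357500287 17.01495730103937
rest S [0.6013 0.1753 0.05  ] [array([-0.01  ,  0.0541,  0.    ]), array([-0.0096,  0.0566,  0.    ]), array([-0.037 , -0.0066,  0.    ]), array([-0.0373, -0.009 ,  0.    ])]
rest T [0.6018 0.1694 0.05  ] [array([ 0.0147, -0.0528,  0.    ]), array([ 0.0134, -0.05  ,  0.    ]), array([0.0379, 0.0122, 0.    ]), array([0.0391, 0.0094, 0.    ])]
```

Emit:
drive_tool([
  [5,-4.5,-4],
  [20,-18,-4],
  [53.2,-48.1,-2],
  [53.2,-48.1,-2],
  [53.2,-48.1,-2],
  [53.2,-48.1,-2],
  [53.2,-48.1,-2],
  [53.2,-48.1,-2],
  [53.2,-48.1,-2],
  [53.2,-48.1,-2],
  [53.2,-48.1,-2],
  [53.2,-48.1,-2],
  [53.2,-48.1,-2],
  [53.2,-48.1,-2],
  [53.2,-48.1,-2],
  [53.2,-48.1,-2],
  [53.2,-48.1,-2],
  [53.2,-48.1,-2],
  [53.2,-48.1,-2],
  [53.2,-48.1,-2],
], twist=[-0.1,-0.25,-0.4,-0.5,-0.6,-0.7,-0.8,-0.9,-1.0,-1.1,-1.2,-1.3,-1.4,-1.5,-1.63,-1.63,-1.63,-1.63,-1.63,-1.63], fingers=[0.7,0.7,0.7,0.7,0.7,0.7,0.7,0.7,0.7,0.7,0.7,0.7,0.7,0.7,0.7,0.7,0.7,0.7,0.7,0.7])

```text
time: 2.15
eef_pos: [0.5508, -0.0146, 0.2537]
tool_rot: [0.595, 0.804, -0.0, 0.0]
contact_force: [-0.7, -0.3, -0.0]
finger_gap: 0.0611
grasp_force: 0.0
```

```bash
python3 - <<'E'
from h import *
import pickle
np.set_printoptions(precision=4,suppress=True)
c=cam('wrist');pickle.dump(c,open('w1.pkl','wb'))
s=ctrl.sense();print(s['eef_pos'],s['joint_positions'],s['time']);print(R.from_quat(s['tool_rot']).as_matrix())
cv2.imwrite('pics/w1.png',cv2.resize(c['pixels'][:,:,::-1],(800,500)))
E
```

```text
[ 0.5508 -0.0144  0.2537] [ 0.5971  0.2361 -0.7588  1.5978  0.1655  1.3735  0.1169] 2.2
[[-0.2929  0.9561  0.0002]
 [ 0.9561  0.2929 -0.0006]
 [-0.0006  0.     -1.    ]]
```

View pics/w1.png

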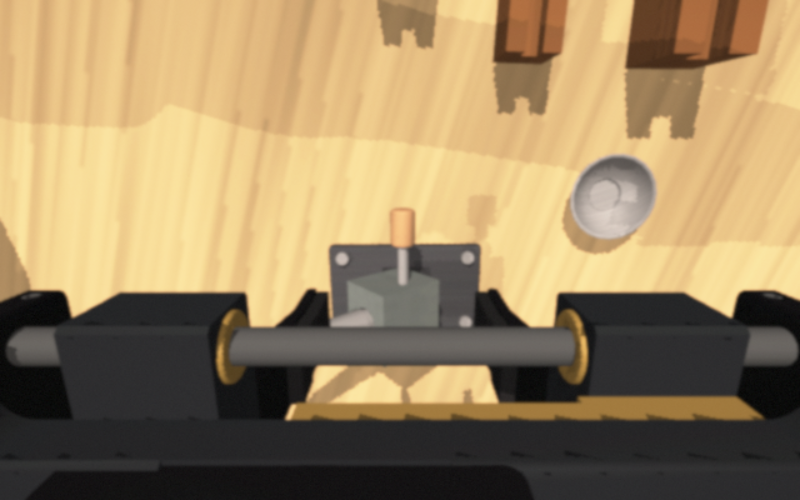

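The wrist view shows the knob at (402,228) of the 800-wide picture (native 322,182), the plate screws level at (342,258)/(467,258), so the twist already matches the stand. The small rest's near end is at top, x 495–565.

```bash
python3 - <<'E'
from h import *
import pickle
np.set_printoptions(precision=4,suppress=True)
c=pickle.load(open('w1.pkl','rb'));k=1/1.25
im=c['pixels'];hsv=cv2.cvtColor(im,cv2.COLOR_RGB2HSV)
m=cv2.inRange(hsv[155:200,300:345],(5,110,120),(20,255,255));ys,xs=np.nonzero(m)
# rows' mid columns of knob: orange vs. surroundings may mix; print
for v in range(166,200,4):
    r=im[v,306:340].astype(int);print(v,(r[:,0]-r[:,2]).tolist())
K=onz(c,402*k,228*k,.080);print('knob',K, onz(c,402*k,228*k,.076))
P=onz(c,403.3*k,268*k,.0805);print('pin dir',K-P,'head',np.degrees(np.arctan2((K-P)[1],(K-P)[0])))
s=[onz(c,u*k,v*k,.016) for u,v in((342,258),(467,258),(465,321))];print('screws',s,s[1]-s[0])
s0=ctrl.sense();Rm=R.from_quat(s0['tool_rot'])
print('tool shift to knob cm',100*Rm.inv().apply(np.r_[K[:2],.076]-s0['eef_pos']))
E
```

```text
166 [95, 94, 96, 97, 97, 98, 99, 100, 101, 102, 104, 104, 104, 104, 104, 105, 105, 105, 104, 104, 103, 104, 102, 101, 98, 97, 96, 95, 94, 94, 92, 93, 94, 96]
170 [96, 96, 96, 97, 99, 101, 104, 108, 112, 114, 114, 113, 111, 111, 110, 109, 109, 110, 113, 115, 115, 114, 111, 104, 95, 96, 101, 97, 93, 93, 92, 92, 94, 97]
174 [95, 96, 98, 99, 99, 101, 104, 109, 112, 113, 113, 112, 112, 110, 110, 111, 111, 113, 114, 114, 114, 113, 108, 99, 91, 95, 102, 97, 93, 93, 94, 95, 98, 98]
178 [95, 98, 98, 99, 99, 100, 104, 109, 113, 115, 114, 112, 112, 111, 111, 112, 112, 112, 115, 114, 113, 112, 106, 97, 88, 93, 101, 97, 94, 93, 95, 96, 98, 98]
182 [97, 99, 98, 97, 98, 100, 104, 109, 114, 114, 115, 115, 113, 112, 112, 111, 112, 114, 114, 115, 114, 112, 105, 95, 88, 92, 102, 97, 95, 95, 97, 98, 98, 98]
186 [98, 98, 97, 97, 98, 101, 104, 110, 115, 116, 115, 113, 112, 113, 112, 113, 113, 113, 114, 113, 114, 110, 102, 94, 85, 90, 99, 97, 96, 98, 97, 97, 96, 96]
190 [97, 98, 98, 98, 100, 101, 106, 111, 113, 115, 114, 115, 114, 113, 112, 114, 113, 113, 114, 114, 111, 109, 100, 91, 84, 88, 100, 100, 98, 97, 96, 95, 93, 92]
194 [95, 95, 96, 96, 95, 96, 94, 102, 111, 114, 114, 113, 114, 114, 112, 112, 113, 113, 114, 113, 112, 107, 98, 85, 75, 78, 92, 96, 96, 96, 95, 97, 96, 97]
198 [6, 5, 5, 6, 7, 6, 6, 8, 12, 17, 28, 36, 40, 42, 44, 47, 47, 44, 40, 36, 31, 23, 17, 8, 6, 4, 4, 5, 4, 5, 6, 7, 5, 7]
knob [ 0.5522 -0.0116  0.08  ] [ 0.5524 -0.0124  0.076 ]
pin dir [-0.0108  0.0315 -0.0005] head 108.92591257440095
screws [array([ 0.5092, -0.0703,  0.016 ]), array([ 0.6257, -0.0345,  0.016 ]), array([ 0.646 , -0.0981,  0.016 ])] [ 0.1165  0.0358 -0.    ]
tool shift to knob cm [ 0.2358  0.2103 17.7686]
```

Emit:
drive_tool([
  [0.2,0.2,4],
  [0.2,0.2,8],
  [0.2,0.2,12],
  [0.2,0.2,15],
  [0.2,0.2,17.5],
  [0.2,0.2,18.6],
  [0.2,0.2,18.6],
  [0.2,0.2,18.6],
  [0.2,0.2,18.6],
  [0.2,0.2,18.6],
  [0.2,0.2,18.6],
  [0.2,0.2,18.6],
  [0.2,0.2,18.6],
  [0.2,0.2,18.6],
  [0.2,0.2,18.6],
], twist=[0,0,0,0,0,0,0,0,0,0,0,0,0,0,0], fingers=[0.7,0.7,0.7,0.7,0.7,0.7,0.7,0.3,0.2,0.1,0.1,0.1,0.1,0.1,0.1], force=25)

```text
time: 3.7
eef_pos: [0.5519, -0.0112, 0.0674]
tool_rot: [0.594, 0.804, -0.0, -0.0]
contact_force: [-2.6, -0.0, 2.5]
finger_gap: 0.0189
grasp_force: 25.0
```

Emit:
drive_tool([
  [1,0,0],
  [2,0,0],
  [3,0,0],
  [4,0,0],
  [5,0,0],
  [6,0,0],
  [7,0,0],
  [8,0,0],
  [9,0,0],
  [9,0,0],
], twist=[0,0,0,0,0,0,0,0,0,0], fingers=[0.1,0.1,0.1,0.1,0.1,0.1,0.1,0.1,0.1,0.1])

```text
time: 4.7
eef_pos: [0.5254, 0.0768, 0.0677]
tool_rot: [0.593, 0.805, 0.0, -0.0]
contact_force: [-0.0, -0.8, -0.0]
finger_gap: 0.0196
grasp_force: 24.9
```

Emit:
drive_tool([
  [0,0,-2],
  [0,0,-5],
  [0,0,-9],
  [0,0,-11],
  [0,0,-11],
  [0,0,-11],
], twist=[0,0,0,0,0,0], fingers=[0.1,0.1,0.1,0.1,0.1,0.1])

```text
time: 5.3
eef_pos: [0.5259, 0.0745, 0.1773]
tool_rot: [0.594, 0.804, -0.0, 0.0]
contact_force: [-0.3, 0.1, -0.3]
finger_gap: 0.0191
grasp_force: 25.0
```

```bash
python3 - <<'E'
from h import *
import pickle
np.set_printoptions(precision=4,suppress=True)
c=cam('wrist');T=cam('top');S=cam('scene');pickle.dump((c,T,S),open('w2.pkl','wb'))
s=ctrl.sense();print(s['eef_pos'],s['finger_gap'],s['time'])
a=c['pixels'][:,:,::-1]
b=np.hstack([cv2.resize(T['pixels'][130:230,230:330,::-1],(320,320),interpolation=2),cv2.resize(S['pixels'][190:290,320:420,::-1],(320,320),interpolation=2)])
im=np.vstack([a[:280],b]);print(im.shape);cv2.imwrite('pics/w2.png',im)
E
```

```text
[0.5252 0.0746 0.1763] 0.019425771278205044 5.45
(600, 640, 3)
```

View pics/w2.png

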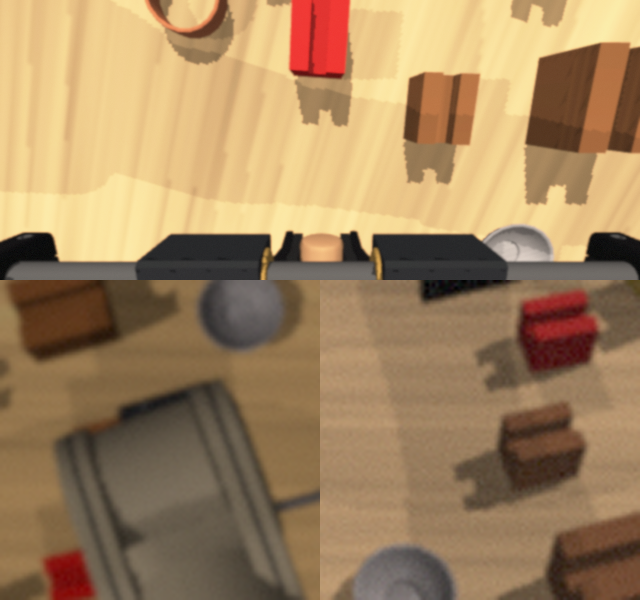

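Pin is free, held at z≈0.18. The small rest is in the wrist view at about (404–479, 73–145) with its notch near column 452; I enlarge it to get the notch line.

```bash
python3 - <<'E'
from h import *
import pickle
c,T,S=pickle.load(open('w2.pkl','rb'))
cv2.imwrite('pics/w2c.png',np.hstack([cv2.resize(c['pixels'][60:160,395:490,::-1],None,fx=5,fy=5,interpolation=2)]))
E
```

```text
(no output)
```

View pics/w2c.png

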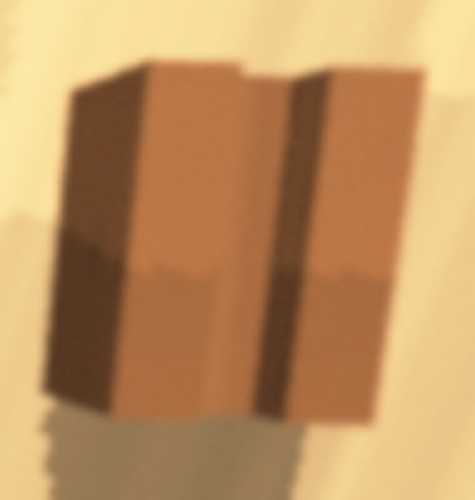

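The crop shows the rest's top-face corners at (148,62), (426,70), (374,423), (110,414) and the notch's top edges at (241,64)–(205,415) and (331,69)–(287,419) (5x crop pixels).

```bash
python3 - <<'E'
from h import *
import pickle
np.set_printoptions(precision=4,suppress=True)
c,T,S=pickle.load(open('w2.pkl','rb'))
f=lambda u,v:onz(c,395+(u+.5)/5-.5,60+(v+.5)/5-.5,.05)
TL,TR,BR,BL=[f(*p) for p in((148,62),(426,70),(374,423),(110,414))]
print('c',np.mean([TL,TR,BR,BL],0),'sizes',[np.linalg.norm(a) for a in(TR-TL,BR-BL,TL-BL,TR-BR)])
n=[f(*p) for p in((241,64),(331,69),(205,415),(287,419))]
print('notch c',np.mean(n,0))
h=lambda a:np.degrees(np.arctan2(a[1],a[0]))
print('y heading',h(TL-BL),h(TR-BR),h(n[0]-n[2]),h(n[1]-n[3]),'x',h(TR-TL),h(BR-BL))
C=(np.mean([TL,TR,BR,BL],0)+np.mean(n,0))/2
for H in (104,106):
    a=np.radians(H);K=C+.066*np.array([np.cos(a),np.sin(a),0])
    s=ctrl.sense();M=R.from_quat(s['tool_rot'])
    print(H,C,K,100*M.inv().apply(np.r_[K[:2],.0305]-s['eef_pos']),s['eef_pos'],h(M.as_matrix()[:,0]))
E
```

```text
c [0.6035 0.1747 0.05  ] sizes [np.float64(0.04391144162150495), np.float64(0.04401218400321786), np.float64(0.05479031379791996), np.float64(0.05509474982244503)]
notch c [0.6037 0.1749 0.05  ]
y heading 105.2032387479345 105.30925755188179 106.37044728952496 105.77146662048598 x 15.628387031631606 15.231212991001467
104 [0.6036 0.1748 0.05  ] [0.5877 0.2388 0.05  ] [13.8467 10.8339 14.5626] [0.5252 0.0746 0.1763] 107.12175404977133
106 [0.6036 0.1748 0.05  ] [0.5854 0.2382 0.05  ] [13.8553 10.6037 14.5631] [0.5252 0.0746 0.1763] 107.12175404977133
```

Emit:
drive_tool([
  [4,3,0],
  [8,6,0],
  [12,9,0],
  [13.8,10.65,0],
  [13.8,10.65,4],
  [13.8,10.65,8],
  [13.8,10.65,9.5],
  [13.8,10.65,9.5],
  [13.8,10.65,9.5],
], twist=[0.03,0.03,0.03,0.03,0.03,0.03,0.03,0.03,0.03], fingers=[0.1,0.1,0.1,0.1,0.1,0.1,0.1,0.1,0.1])

```text
time: 6.35
eef_pos: [0.5874, 0.2385, 0.0837]
tool_rot: [0.606, 0.795, 0.0, 0.0]
contact_force: [0.2, 0.6, -0.6]
finger_gap: 0.0193
grasp_force: 25.0
```

```bash
python3 - <<'E'
from h import *
import pickle
np.set_printoptions(precision=4,suppress=True)
T=cam('top');S=cam('scene');pickle.dump((T,S),open('w3.pkl','wb'))
s=ctrl.sense();print(s['eef_pos'],s['time'])
g=s['eef_pos']+[0,0,.008];a=R.from_quat(s['tool_rot']).as_matrix()[:,0]
print('expected tip S',proj(S,g-a*.117),'knob',proj(S,g),'T tip',proj(T,g-a*.117))
x,y=335,180
cv2.imwrite('pics/w3.png',cv2.resize(S['pixels'][y:y+100,x:x+133,::-1],None,fx=6,fy=6,interpolation=2))
E
```

```text
[0.588  0.2387 0.0847] 6.45
expected tip S [372.587  232.9543] knob [417.0277 222.9281] T tip [278.8007 173.7253]
```

View pics/w3.png

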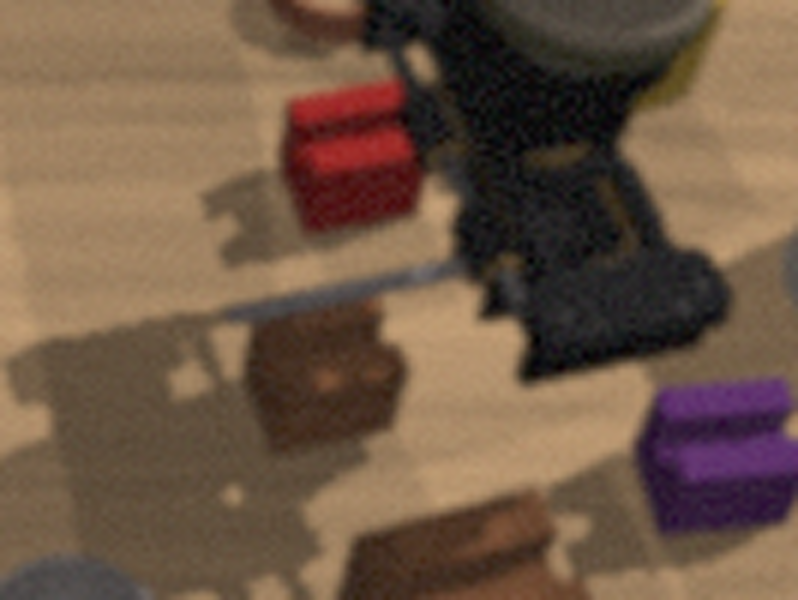

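The pin sits level: its tip at scene (372,232.8) is where it should be. Descending with a 1.5 mm correction.

Emit:
drive_tool([
  [0,-0.15,0],
  [0,-0.15,1],
  [0,-0.15,2],
  [0,-0.15,3],
  [0,-0.15,4],
  [0,-0.15,4.6],
  [0,-0.15,5.1],
  [0,-0.15,5.1],
  [0,-0.15,5.1],
], twist=[0,0,0,0,0,0,0,0,0], fingers=[0.1,0.1,0.1,0.1,0.1,0.1,0.1,0.1,0.1])

```text
time: 7.35
eef_pos: [0.5856, 0.2379, 0.0317]
tool_rot: [0.606, 0.796, 0.0, 0.0]
contact_force: [-0.5, -1.1, -1.0]
finger_gap: 0.0195
grasp_force: 25.0
```

Emit:
drive_tool([
  [0,0,0.15],
  [0,0,0.15],
  [0,0,0.15],
  [0,0,0.15],
  [0,0,0.15],
  [0,0,0.15],
  [0,0,0.15],
], twist=[0,0,0,0,0,0,0], fingers=[0.1,0.1,0.3,0.45,0.45,0.45,0.45])

```text
time: 8.05
eef_pos: [0.5855, 0.2378, 0.0301]
tool_rot: [0.606, 0.796, -0.0, 0.0]
contact_force: [0.3, 0.1, 1.0]
finger_gap: 0.0383
grasp_force: 0.0
```

Emit:
drive_tool([
  [0,0,-1],
  [0,0,-5],
  [0,0,-10],
  [0,0,-15],
  [0,0,-20],
  [0,0,-22],
  [0,0,-22],
  [0,0,-22],
], twist=[0,0,0,0,0,0,0,0], fingers=[0.45,0.45,0.45,0.45,0.45,0.45,0.6,0.6])

```text
time: 8.85
eef_pos: [0.5854, 0.2378, 0.2504]
tool_rot: [0.606, 0.796, 0.0, 0.0]
contact_force: [0.0, -0.3, 0.4]
finger_gap: 0.0482
grasp_force: 0.0
```

Emit:
drive_tool([
  [-3,-1.6,0],
  [-7,-3.7,0],
  [-11,-5.8,0],
  [-15,-7.9,0],
  [-19,-10,0],
  [-23,-12.2,0],
  [-27,-14.3,0],
  [-31.1,-16.4,0],
  [-31.1,-16.4,0],
  [-31.1,-16.4,0],
  [-31.1,-16.4,0],
  [-31.1,-16.4,0],
  [-31.1,-16.4,0],
  [-31.1,-16.4,0],
], twist=[0.12,0.25,0.38,0.5,0.62,0.75,0.88,1.0,1.12,1.25,1.38,1.54,1.54,1.54], fingers=[0.6,0.6,0.6,0.6,0.6,0.6,0.6,0.6,0.6,0.6,0.6,0.6,0.6,0.6])

```text
time: 10.25
eef_pos: [0.5095, -0.1055, 0.2492]
tool_rot: [0.988, 0.151, -0.001, -0.0]
contact_force: [-0.3, -0.1, 0.1]
finger_gap: 0.052
grasp_force: 0.0
```

```bash
python3 - <<'E'
from h import *
import pickle
np.set_printoptions(precision=4,suppress=True)
c=cam('wrist');T=cam('top');S=cam('scene');pickle.dump((c,T,S),open('w4.pkl','wb'))
s=ctrl.sense();print(s['eef_pos'],s['joint_positions'],s['time']);print(R.from_quat(s['tool_rot']).as_matrix())
a=c['pixels'][60:400,:,::-1]
b=np.hstack([cv2.resize(T['pixels'][150:215,230:310,::-1],(320,260),interpolation=2),cv2.resize(S['pixels'][210:275,355:435,::-1],(320,260),interpolation=2)])
im=np.vstack([a,b]);print(im.shape);cv2.imwrite('pics/w4.png',im)
E
```

```text
[ 0.5099 -0.1055  0.2497] [ 0.5984  0.1298 -0.5218  1.687   0.0662  1.343  -1.2029] 10.4
[[ 0.9546  0.298  -0.0006]
 [ 0.298  -0.9546  0.0001]
 [-0.0005 -0.0003 -1.    ]]
(600, 640, 3)
```

View pics/w4.png

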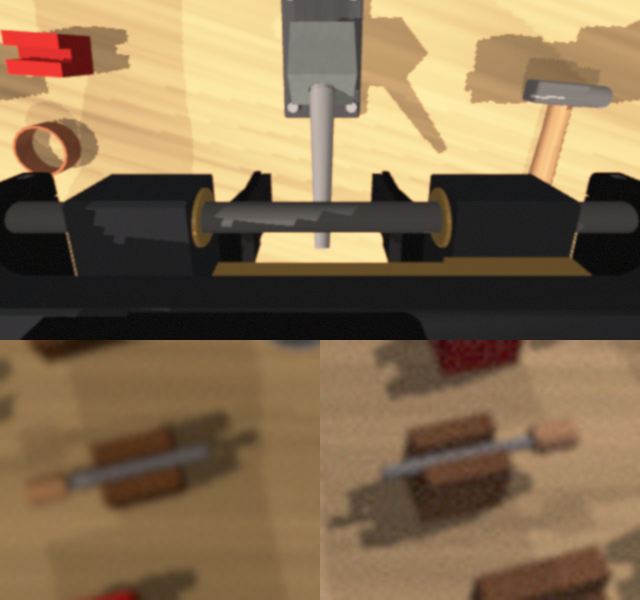

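The wrist view shows the mandrel running straight down column 321–322 between the fingers, from the mouth (321,145) to the tip (322,305 native); the insets show the pin lying in the small rest's notch. I check both numerically.

```bash
python3 - <<'E'
from h import *
import pickle
np.set_printoptions(precision=4,suppress=True)
c,T,S=pickle.load(open('w4.pkl','rb'))
M=R.from_quat(ctrl.sense()['tool_rot']);e=ctrl.sense()['eef_pos']
a=np.array([-.2672,.9636,0]);C=np.array([.6036,.1748,.0385])
# observed tip/knob ends vs parked projection
print('S tip exp',proj(S,C-.051*a),'obs',355+(384-320)/4,210+(475-340)/4,'knob end exp',proj(S,C+.081*a),'obs',355+(576-320)/4,210+(434-340)/4)
print('T tip exp',proj(T,C-.051*a),'obs',230+208/4,150+(451-340)/4,'T knob exp',proj(T,C+.081*a),'obs',230+28/4,150+(490-340)/4)
for u,v,z in((321.5,150,.09),(320.5,165,.10),(321.5,225,.13),(322,303,.18)):
    p=onz(c,u,v,z);print('mandrel',p,100*M.inv().apply(p-e))
# scene: mandrel from c0: tip by two views
cs=pickle.load(open('c0.pkl','rb'))
print('tip',tri(cs['top'],(374.5,241.5),cs['scene'],(275,157)))
b=np.array([.5755,-.0855,0])
B=b+.956*-.069*np.array([1,0,0])+np.array([0,.294*-.069,.115]);print('balance',B,100*M.inv().apply(B-e))
m=np.array([-.0383*.956,-.0383*.294,.09])+b;print('mouth px exp',proj(c,m),'tip exp',proj(c,b+[-.1455*.956,-.1455*.294,.180]))
E
```

```text
S tip exp [370.4047 243.6885] obs 371.0 243.75 knob end exp [418.3528 232.6074] obs 419.0 233.5
T tip exp [280.7351 176.7476] obs 282.0 177.75 T knob exp [235.8349 188.2304] obs 237.0 187.5
mandrel [ 0.5453 -0.0943  0.09  ] [ 3.7275 -0.0145 15.9673]
mandrel [ 0.5331 -0.0971  0.1   ] [ 2.4807 -0.1037 14.968 ]
mandrel [ 0.4884 -0.1122  0.13  ] [-2.2398 -0.0049 11.9706]
mandrel [ 0.4463 -0.1257  0.18  ] [-6.6612  0.0368  6.973 ]
tip (array([ 0.4408, -0.1251,  0.171 ]), np.float64(0.005896686769561985))
balance [ 0.5095 -0.1058  0.115 ] [-0.03    0.0173 13.4694]
mouth px exp [321.9687 157.3739] tip exp [321.2474 314.9845]
```

Emit:
drive_tool([
  [0,0,4],
  [0,0,8],
  [0,0,11.5],
  [0,0,13.8],
  [0,0,13.8],
  [0,0,13.8],
  [0,0,13.8],
  [0,0,13.8],
  [0,0,13.8],
  [0,0,13.8],
  [0,0,13.8],
], twist=[0,0,0,0,0,0,0,0,0,0,0], fingers=[0.6,0.6,0.6,0.6,0.6,0.4,0.15,0.1,0.1,0.1,0.1], force=45)

```text
time: 11.5
eef_pos: [0.5104, -0.1057, 0.1126]
tool_rot: [0.989, 0.149, 0.0, 0.0]
contact_force: [-1.0, -0.5, 4.3]
finger_gap: 0.0194
grasp_force: 44.9
```

Emit:
drive_tool([
  [-0.77,0,-0.64],
  [-1.53,0,-1.29],
  [-2.3,0,-1.93],
  [-3.06,0,-2.57],
  [-3.83,0,-3.21],
  [-4.6,0,-3.86],
  [-5.36,0,-4.5],
  [-5.36,0,-4.5],
], twist=[0,0,0,0,0,0,0,0], fingers=[0.1,0.1,0.1,0.1,0.1,0.1,0.1,0.1])

```text
time: 12.3
eef_pos: [0.4584, -0.1221, 0.158]
tool_rot: [0.989, 0.149, 0.0, 0.001]
contact_force: [-0.1, 0.2, -2.7]
finger_gap: 0.0193
grasp_force: 44.9
```

Emit:
drive_tool([
  [0,0,-2],
  [0,0,-4],
  [2,0,-4],
  [4.1,0,-4],
  [4.1,0,-4],
  [4.1,0,-4],
], twist=[0,0,0,0,0,0], fingers=[0.1,0.1,0.1,0.1,0.1,0.1])

```text
time: 12.9
eef_pos: [0.4978, -0.109, 0.1965]
tool_rot: [0.989, 0.15, -0.0, -0.0]
contact_force: [-0.9, -0.7, -3.8]
finger_gap: 0.0194
grasp_force: 44.9
```

Emit:
drive_tool([
  [0,0,0.5],
  [0,0,1],
  [0,0,1.5],
  [0,0,2],
  [0,0,2.5],
  [0,0,3],
  [0,0,3.5],
  [0,0,4],
  [0,0,4],
], twist=[0,0,0,0,0,0,0,0,0], fingers=[0.1,0.1,0.1,0.1,0.1,0.1,0.1,0.1,0.1], force=25)

```text
time: 13.8
eef_pos: [0.498, -0.1092, 0.1564]
tool_rot: [0.989, 0.149, -0.0, -0.0]
contact_force: [2.7, 0.1, -2.0]
finger_gap: 0.0197
grasp_force: 24.9
```

Contact is light and the mandrel is pivoting (≈2–3 N). Continue down slowly.

Emit:
drive_tool([
  [0,0,0.4],
  [0,0,0.8],
  [0,0,1.2],
  [0,0,1.6],
  [0,0,2],
  [0,0,2.4],
  [0,0,2.8],
  [0,0,3.2],
  [0,0,3.6],
  [0,0,3.6],
], twist=[0,0,0,0,0,0,0,0,0,0], fingers=[0.1,0.1,0.1,0.1,0.1,0.1,0.1,0.1,0.1,0.1])

```text
time: 14.8
eef_pos: [0.4939, -0.1107, 0.1189]
tool_rot: [0.989, 0.149, -0.005, -0.0]
contact_force: [-14.2, -4.1, 1.8]
finger_gap: 0.0197
grasp_force: 25.3
```

```bash
python3 - <<'E'
from h import *
import pickle
np.set_printoptions(precision=4,suppress=True)
c=cam('wrist');S=cam('scene');pickle.dump((c,S),open('w5.pkl','wb'))
s=ctrl.sense();print(s['eef_pos'],s['contact_force'])
b=np.array([.5755,-.0855,0]);
im=np.vstack([c['pixels'][100:400,:,::-1],cv2.resize(S['pixels'][140:260,200:456,::-1],(640,300),interpolation=2)]);cv2.imwrite('pics/w5.png',im)
E
```

```text
[ 0.494  -0.1107  0.1192] [-13.6677  -3.0901   2.3496]
```

View pics/w5.png

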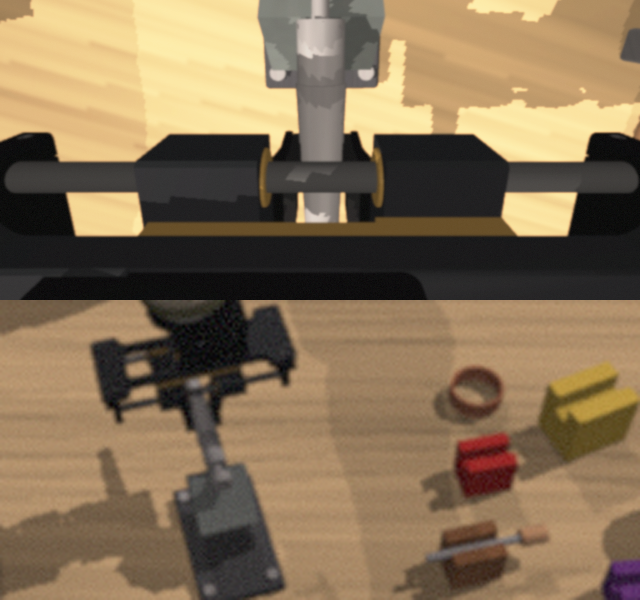

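The wrist view shows the mandrel's tang meeting the block's top edge near (320,118 native) and something narrower above; a 14 N sideways push means something is catching (maybe the groove). I compare projections with row widths numerically.

```bash
python3 - <<'E'
from h import *
import pickle
np.set_printoptions(precision=4,suppress=True)
c,S=pickle.load(open('w5.pkl','rb'))
s=ctrl.sense();M=R.from_quat(s['tool_rot']);X=M.as_matrix()[:,0]*[1,1,0];X/=np.linalg.norm(X)
g=s['eef_pos']+[0,0,.004]
for th in (0,10,20,30,40):
    t=np.radians(th);ax=-X*np.cos(t)+np.array([0,0,np.sin(t)])
    print(th,[proj(c,g+ax*(z-.09)).round(0).tolist() for z in (0,.02,.036,.05)],'foot z',(g+ax*-.09)[2], 'tipz',(g+ax*.1)[2])
g3=cv2.cvtColor(c['pixels'],cv2.COLOR_RGB2GRAY)
for v in range(40,180,8): print(v,g3[v,280:364:4].tolist())
b=np.array([.5755,-.0855,0]);sx=np.array([.9555,.295,0])
print('edge px',proj(c,b-.022*sx+[0,0,.109]),'mouth',proj(c,b-.0383*sx+[0,0,.09]),'rear top',proj(c,b+.024*sx+[0,0,.07]))
E
```

```text
0 [[323.0, 66.0], [322.0, 116.0], [322.0, 154.0], [322.0, 185.0]] foot z 0.12322446669184497 tipz 0.12322446669184497
10 [[322.0, 74.0], [322.0, 118.0], [322.0, 153.0], [322.0, 183.0]] foot z 0.10759613070182125 tipz 0.14058928445853802
20 [[322.0, 85.0], [322.0, 124.0], [322.0, 156.0], [322.0, 184.0]] foot z 0.09244265379253479 tipz 0.15742648102441184
30 [[322.0, 100.0], [322.0, 133.0], [322.0, 161.0], [322.0, 187.0]] foot z 0.07822446669184499 tipz 0.17322446669184496
40 [[322.0, 116.0], [322.0, 144.0], [322.0, 169.0], [322.0, 192.0]] foot z 0.06537358182005645 tipz 0.1875032276604989
40 [131, 132, 131, 129, 132, 131, 130, 132, 131, 131, 130, 131, 131, 131, 131, 131, 133, 132, 130, 130, 131]
48 [129, 129, 128, 129, 130, 129, 129, 128, 127, 131, 130, 131, 130, 129, 130, 131, 134, 131, 131, 132, 132]
56 [129, 127, 128, 129, 130, 129, 129, 129, 129, 131, 132, 130, 129, 129, 128, 129, 130, 129, 130, 132, 132]
64 [129, 127, 128, 130, 166, 192, 198, 199, 199, 200, 193, 181, 166, 150, 133, 113, 97, 91, 90, 89, 91]
72 [130, 128, 129, 131, 162, 190, 200, 203, 201, 200, 192, 178, 163, 147, 
[... 781 characters left out ...]
21, 122, 141, 188, 200, 205, 198, 196, 190, 178, 162, 147, 131, 108, 90, 77, 78, 79, 79]
144 [123, 122, 122, 122, 140, 198, 213, 206, 198, 194, 188, 177, 160, 148, 144, 118, 87, 77, 76, 77, 78]
152 [127, 122, 123, 123, 132, 194, 215, 223, 216, 212, 202, 197, 177, 162, 141, 118, 86, 78, 79, 77, 91]
160 [147, 146, 129, 122, 112, 112, 123, 131, 134, 134, 137, 136, 131, 130, 125, 113, 84, 77, 83, 102, 102]
168 [149, 149, 137, 123, 112, 101, 119, 132, 132, 134, 137, 136, 130, 127, 123, 106, 85, 79, 97, 104, 114]
176 [210, 162, 88, 101, 98, 100, 108, 126, 116, 132, 134, 129, 129, 126, 108, 100, 91, 96, 95, 100, 192]
edge px [321.9211 130.3781] mouth [321.8542 158.8912] rear top [321.8704  40.4908]
```

Foot end appears at row ~61, consistent with near-level; the neck (groove) at rows 92–118 has its shoulder against the block's edge, hence the push. I lift off, grip harder, turn the mandrel across the scene camera and measure its tilt.

Emit:
drive_tool([
  [0,0,-1],
  [0,0,-4],
  [0,0,-8],
  [0,0,-12],
  [0,0,-16],
  [0,0,-20],
  [0,0,-20],
  [0,0,-20],
  [0,0,-20],
  [0,0,-20],
  [0,0,-20],
  [0,0,-20],
  [0,0,-20],
  [0,0,-20],
  [0,0,-20],
  [0,0,-20],
  [0,0,-20],
  [0,0,-20],
], twist=[0,0,0,0,0,-0.12,-0.26,-0.4,-0.54,-0.68,-0.82,-0.96,-1.1,-1.24,-1.3,-1.3,-1.3,-1.3], fingers=[0.1,0.1,0.1,0.1,0.1,0.1,0.1,0.1,0.1,0.1,0.1,0.1,0.1,0.1,0.1,0.1,0.1,0.1], force=50)

```text
time: 16.7
eef_pos: [0.498, -0.1093, 0.321]
tool_rot: [0.697, 0.717, -0.0, 0.0]
contact_force: [0.0, 0.5, -4.0]
finger_gap: 0.019
grasp_force: 49.9
```

```bash
python3 - <<'E'
from h import *
import pickle
np.set_printoptions(precision=4,suppress=True)
S=cam('scene');pickle.dump(S,open('w6.pkl','wb'))
s=ctrl.sense();M=R.from_quat(s['tool_rot']);X=M.as_matrix()[:,0]*[1,1,0];X/=np.linalg.norm(X)
g=s['eef_pos']+[0,0,.004];print(g,X,s['finger_gap'])
for th in (-10,0,10):
    t=np.radians(th);ax=-X*np.cos(t)+np.array([0,0,np.sin(t)])
    print(th,[proj(S,g+ax*(z-.09)).round(1).tolist() for z in (0,.19)])
p=proj(S,g).astype(int);print(p)
im=cv2.resize(S['pixels'][p[1]-60:p[1]+60,p[0]-80:p[0]+80,::-1],None,fx=5,fy=5,interpolation=2);cv2.imwrite('pics/w6.png',im)
E
```

```text
[ 0.498  -0.1092  0.3251] [-0.0278  0.9996 -0.    ] 0.01921026509111766
-10 [[312.3, 122.1], [228.6, 134.2]]
0 [[313.1, 127.5], [226.4, 128.5]]
10 [[312.6, 132.7], [225.6, 122.5]]
[272 127]
```

View pics/w6.png

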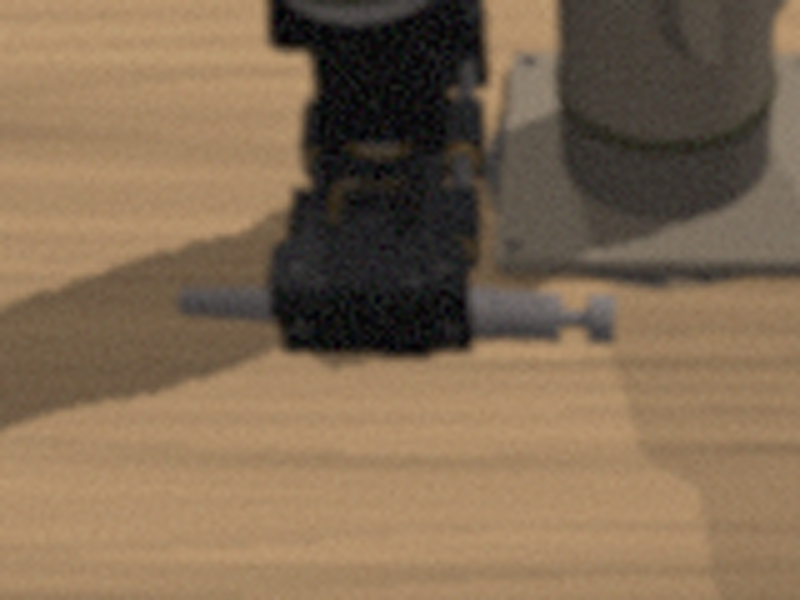

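Picture shows the mandrel axis from tip (182,300) to foot (612,319) in the crop: about 4° tip-up by the projection. I'll correct by pressing the tang again on the block edge, 1.5 cm further in so the groove stays clear.

Emit:
drive_tool([
  [0,0,0],
  [0,0,0],
  [0,0,0],
  [0,0,0],
  [0,0,0],
  [0,0,0],
  [0,0,0],
  [0,0,0],
  [0,0,0],
  [0,0,0],
  [0,0,0],
  [0,0,0],
], twist=[0.13,0.26,0.39,0.52,0.65,0.78,0.91,1.04,1.17,1.3,1.3,1.3], fingers=[0.1,0.1,0.1,0.1,0.1,0.1,0.1,0.1,0.1,0.1,0.1,0.1])

```text
time: 17.95
eef_pos: [0.498, -0.1092, 0.3211]
tool_rot: [0.989, 0.151, 0.0, 0.0]
contact_force: [0.4, 1.0, -3.8]
finger_gap: 0.0193
grasp_force: 49.9
```

Emit:
drive_tool([
  [1.5,0,4],
  [1.5,0,8],
  [1.5,0,12],
  [1.5,0,15],
  [1.5,0,17],
  [1.5,0,18],
  [1.5,0,18.5],
  [1.5,0,18.8],
  [1.5,0,19.1],
  [1.5,0,19.1],
  [1.5,0,19.1],
], twist=[0,0,0,0,0,0,0,0,0,0,0], fingers=[0.1,0.1,0.1,0.1,0.1,0.1,0.1,0.1,0.1,0.1,0.1], force=30)

```text
time: 19.05
eef_pos: [0.5126, -0.105, 0.1306]
tool_rot: [0.989, 0.149, 0.0, 0.0]
contact_force: [0.0, 0.7, -3.8]
finger_gap: 0.0194
grasp_force: 30.0
```

Emit:
drive_tool([
  [0,0,0.3],
  [0,0,0.6],
  [0,0,0.6],
  [0,0,0.6],
], twist=[0,0,0,0], fingers=[0.1,0.1,0.1,0.1])

```text
time: 19.45
eef_pos: [0.5123, -0.1049, 0.1239]
tool_rot: [0.989, 0.149, -0.0, -0.0]
contact_force: [-0.8, -0.4, -3.5]
finger_gap: 0.0197
grasp_force: 30.0
```

Emit:
drive_tool([
  [0,0,0.2],
  [0,0,0.3],
  [0,0,0.3],
  [0,0,0.3],
], twist=[0,0,0,0], fingers=[0.1,0.1,0.1,0.1])

```text
time: 19.85
eef_pos: [0.5124, -0.105, 0.1212]
tool_rot: [0.989, 0.149, 0.0, 0.0]
contact_force: [-0.3, -0.8, -1.1]
finger_gap: 0.0196
grasp_force: 30.0
```

Emit:
drive_tool([
  [0,0,0.15],
  [0,0,0.3],
  [0,0,0.4],
  [0,0,0.4],
  [0,0,0.4],
], twist=[0,0,0,0,0], fingers=[0.1,0.1,0.1,0.1,0.1])

```text
time: 20.35
eef_pos: [0.5123, -0.105, 0.117]
tool_rot: [0.989, 0.149, -0.0, 0.0]
contact_force: [-2.8, 0.5, 0.8]
finger_gap: 0.0199
grasp_force: 30.0
```

Emit:
drive_tool([
  [0,0,-0.5],
  [0,0,-4],
  [0,0,-8],
  [-1.5,0,-12],
  [-1.5,0,-16],
  [-1.5,0,-20],
  [-1.5,0,-20.5],
  [-1.5,0,-20.5],
  [-1.5,0,-20.5],
  [-1.5,0,-20.5],
  [-1.5,0,-20.5],
  [-1.5,0,-20.5],
  [-1.5,0,-20.5],
  [-1.5,0,-20.5],
  [-1.5,0,-20.5],
  [-1.5,0,-20.5],
  [-1.5,0,-20.5],
  [-1.5,0,-20.5],
], twist=[0,0,0,0,0,-0.12,-0.26,-0.4,-0.54,-0.68,-0.82,-0.96,-1.1,-1.24,-1.3,-1.3,-1.3,-1.3], fingers=[0.1,0.1,0.1,0.1,0.1,0.1,0.1,0.1,0.1,0.1,0.1,0.1,0.1,0.1,0.1,0.1,0.1,0.1], force=50)

```text
time: 22.15
eef_pos: [0.498, -0.1092, 0.322]
tool_rot: [0.697, 0.717, -0.0, -0.0]
contact_force: [0.7, 0.3, -3.7]
finger_gap: 0.0189
grasp_force: 49.9
```

```bash
cat > tilt.py <<'E'
from h import *
import pickle
def run(S,s):
    M=R.from_quat(s['tool_rot']);X=M.as_matrix()[:,0]*[1,1,0];X/=np.linalg.norm(X)
    g=s['eef_pos']+[0,0,.003]
    im=S['pixels'].astype(int);rb=cv2.blur((im[:,:,0]-im[:,:,2]).astype(np.float32),(3,1));L=im.sum(2)
    def mids(z0,z1):
        o=[]
        a,b=proj(S,g-X*(z0-.09)),proj(S,g-X*(z1-.09))
        for u in range(int(min(a[0],b[0])),int(max(a[0],b[0]))+1):
            v0=int(round(a[1]));col=rb[v0-14:v0+15,u];w=np.clip(38-col,0,38);w[w<12]=0
            lab=np.nonzero(w)[0]
            if len(lab)>2: o.append((u,v0-14+(w*np.arange(29)).sum()/w.sum(),len(lab)))
        return np.array(o)
    t,f=mids(.184,.145),mids(.045,.026);return g,X,t,f
E
python3 - <<'E'
from tilt import *
np.set_printoptions(precision=2,suppress=True)
old=pickle.load(open('w6.pkl','rb'))
s=ctrl.sense();S=cam('scene');pickle.dump(S,open('w7.pkl','wb'));print(s['eef_pos'],s['time'])
for n,C in(('old',old),('new',S)):
    g,X,t,f=run(C,s);print(n);print(t[:,1:].T);print(f[:,1:].T)
    print('slope px',f[:,1].mean()-t[:,1].mean(),'tip,foot mean u',t[:,0].mean(),f[:,0].mean())
for th in(-5,0,5):
    a=np.radians(th);ax=-X*np.cos(a)+np.array([0,0,np.sin(a)]);p=[proj(S,g+ax*(z-.09)) for z in(.165,.036)];print(th,p,p[1][1]-p[0][1])
E
```

```text
[ 0.5  -0.11  0.32] 22.15
old
[[126.7  126.72 126.72 126.72 126.75 126.76 127.   127.01 127.08 127.13
  127.15 127.14 127.15 127.18 127.21 127.19 126.77 124.55]
 [  6.     6.     6.     6.     6.     6.     7.     7.     7.     7.
    7.     7.     7.     7.     7.     7.     8.    15.  ]]
[[125.48 124.7  124.58 124.69 124.9  125.05 125.06 125.1  125.32 125.39]
 [ 16.    17.    17.    17.    17.    17.    17.    16.    17.    17.  ]]
slope px -1.803165073504502 tip,foot mean u 237.5 296.5
new
[[128.49 128.53 128.55 128.54 128.55 128.56 128.58 128.58 128.54 128.54
  128.54 128.54 128.52 128.51 128.52 128.52 127.39 124.8 ]
 [  6.     6.     6.     6.     6.     6.     6.     6.     6.     6.
    6.     6.     6.     6.     6.     6.     9.    17.  ]]
[[124.61 124.07 123.87 123.96 124.16 124.28 124.3  124.35 124.38 124.41]
 [ 17.    18.    18.    18.    18.    18.    18.    18.    18.    18.  ]]
slope px -4.027805490284095 tip,foot mean u 237.5 296.5
-5 [array([238.45, 130.53]), array([296.45, 126.07])] -4.452290818497815
0 [array([237.83, 128.33]), array([296.65, 127.67])] -0.655022286466604
5 [array([237.46, 126.1 ]), array([296.67, 129.26])] 3.1596318731350124
```

```bash
sed -i 's/v0-14:v0+15/v0-6:v0+12/; s/v0-14+/v0-6+/; s/arange(29)/arange(18)/' tilt.py; python3 - <<'E'
from tilt import *
np.set_printoptions(precision=2,suppress=True)
s=ctrl.sense()
for n in('w6','w7'):
    C=pickle.load(open(n+'.pkl','rb'));g,X,t,f=run(C,s);t=t[:-3]
    print(n,f[:,1:].T);a=np.r_[t,f];print(np.polyfit(t[:,0],t[:,1],1),t[:,1].mean(),f[:,1].mean(),np.polyfit(a[:,0],a[:,1],1)[0])
    im=C['pixels'].astype(int);print((im[:,:,0]-im[:,:,2])[112:140,297].tolist())
E
```

```text
w6 [[129.25 129.29 129.29 129.27 129.28 129.31 129.42 129.67 129.9  129.94]
 [  9.     9.     9.     9.     9.     9.     9.     8.     9.     9.  ]]
[  0.04 116.74] 126.96191029849177 129.46450914002276 0.04152612285920703
[20, 21, 20, 20, 18, 20, 18, 18, 15, 23, 32, 38, 37, 19, 11, 9, 8, 8, 7, 7, 2, 6, 29, 52, 69, 73, 66, 62]
w7 [[127.87 127.82 127.78 127.78 127.8  127.77 127.77 127.75 127.81 127.88]
 [ 10.    10.    10.    10.    10.    10.    10.    10.    10.    10.  ]]
[ -0.   128.68] 128.5383684813754 127.80409595831263 -0.011952436651879101
[22, 21, 21, 21, 19, 21, 21, 15, 17, 22, 32, 23, 12, 8, 7, 9, 6, 7, 4, 3, 10, 38, 61, 73, 69, 73, 68, 63]
```

Tilt is now about 0° (measured −0.73 px against −0.66 px for level), at 0.32 m. w5 showed the pin still in the notch, and nothing has gone near it since.

```bash
python3 -c "
from plant import ctrl
s=ctrl.sense();print(s['time'],s['grasp_force'],abs(s['joint_vel']).max());print(ctrl.hand_in())"
```

```text
22.2 49.948855637339875 0.006247354082526538
the job is handed in; nothing more can be done
None
```

I handed the job in at 22 s: the pin lies in the small brown rest's notch, and the gripper holds the mandrel still, level to within about 1° and about 32 cm above the bench; the mug, cuff, dish and hammer were not touched.

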